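Lock the swivel stand and open the push-and-turn cap

ROBOT

A 6-joint arm with a two-finger parallel gripper is mounted at the origin on a cart in front of the work surface, level with it; the furniture and walls round the work are solid. World frame = base frame: x ahead of the robot, y to its left, z up, the work surface at z = 0. Lengths are in m, angles in rad, forces in N, time in s.
With the tool pointing down it reaches from about 0.4 to 0.925 m from the base axis. Payload 3.4 kg.
Tool frame: the origin (TCP) lies at the very end of the fingers, on their centre line; the grasp point (between the pads) lies 19 mm behind it; z points along the fingers, y is the line along which they close (so a half turn about z gives the same grasp; the last joint's range is limited). The gripper opens to 85 mm and grips with 20 to 120 N. Pads are 22 mm wide; open, the fingers measure 114 mm over their backs; the gripper's body (76 mm by 85 mm) begins 54 mm behind the grasp point. The pads swing forward as they close: fully open they stand 13 mm farther back than shut.
Start: joints at [-0.073, 0.307, 1.506, -0, 1.328, -0.073], TCP at [0.575, -0, 0.231] pointing down, gripper open.
Joint ranges: [-3.12, 3.12], [-1.05, 2.28], [0.14, 2.33], [-1.42, 4.57], [0.1, 2.73], [-2.68, 2.68]. Speed limits (rad/s): [2.57, 2.57, 3.14, 3.14, 3.14, 3.14].

INTERFACE

Orientations are given as a unit quaternion [w, x, y, z].
In Python, from cell import * gives the robot as it stands.
- The arm moves only by the tool carry_out, never from a script. Its argument "moves" is a list that holds one entry, the list of rows, each a list of 7 numbers: the turn, a rotation vector about the tool's x, y, z in rad, then the shift along the tool's x, y, z in m, then the gripper command: -1 is fully open, 1 is shut, values between are in proportion. A call has 1 to 10 rows; each row is the pose to reach, as a shift and turn from the pose commanded when the call began, along the tool's axes at that moment; what a row does not reach only later rows make up. A row lasts 1/12 s, in which the tool goes at most 41.7 mm and 7.16 degrees, less where a joint would pass 70% of its speed; a pose out of reach is approached as far as the arm can. A call with a gripper value outside its range is refused whole. The fingers move at their own pace and stop on an object; the grip force is fixed at half the most. Time passes only in rows, so rows that repeat a pose let the fingers close. It gives the time, the measured TCP pose, the force, the opening and the grip force at its end, in the units of the state.
- sense(): the state, without advancing time (a new reading comes with each control period).
- snapshot(name): name is "scene" or "side" or "wrist"; returns a dict with "color" (384x512x3 uint8, red, green, blue), "intrinsics" (3x3 intrinsics, pixels), "position" and "rotation" of the camera in the world. Camera axes: x right, y up, looking along -z (the intrinsics and any distortion apply to the point x, -y, -z); pixel columns grow to the right and rows downward; lengths in m; the calibration is good to about 2 mm. The wrist camera is an equidistant fisheye: a pixel r from the principal point sees the ray r / f radians off the axis. A picture is of the moment at which its call begins. There is no depth.
- job_done(): hands the job in; it is judged then, once.
The state is a dict: "time": time; "q": joint angles; "dq": joint speeds; "tau": joint torques, N m; "tcp_pos": TCP position; "tcp_rot": TCP orientation; "contact_force": force on the tool from outside, world axes, zero at the start; "ft_torque": the same for the moment, N m; "grip_width": finger opening in m; "finger_force": force on a finger pad.
Only numpy, scipy, OpenCV 4.12 (cv2) and the standard library are available. Lean on these libraries where they do the work, as an engineer would, in place of code of your own. Each camera call takes 0.05 s, during which the arm holds its last target. There are 200 camera calls.

TASK

The tablet bottle is clamped in a swivel stand. Lock the stand by taking the red-handled steel pin out of its wooden block and pushing it fully home through the eye of the stand's blue arm; then open the bottle's white safety cap: press it down, keep it pressed while you turn it anticlockwise (seen from above) by about a sixth of a turn, and lift it off. Finish still holding the cap level and still, straight above the bottle and some 5 cm clear of where it sat, do not let go, leave the pin home and do not disturb the other things on the table.

Things in the scene. Friction and masses are not known exactly. Their poses are not given: they have to be found in the camera images.
- pin_handle (a point): Middle of the grip of the loose locking pin (about 80 g), on its axis, z up: red round handle 18 mm across and 53 mm long; this point is 20 mm below its top, 38 mm above the underside of the steel collar and 62 mm above the tip of the shaft. In the block, and when home in the eye, it is 78 mm above the table.
- pin_collar (a point): Underside of the pin's steel collar (22 mm across, 5 mm thick), on the pin's axis, z up. Below it the steel shaft is 10 mm across and 24 mm long, its last 6 mm tapering to 6 mm. When the pin is home this point lies at the eye point.
- pin_block: Wooden block 50 x 50 x 40 mm, fixed to the table on either side of the stand, in which the pin stands upright at the start with its collar on the block's top. Lift the pin straight up by at least 26 mm to clear it. Origin: centre of its underside.
- eye (a point): Centre of the round eye at the upper face of the stand's blue arm, 40 mm above the table, 85 mm from the bottle's axis. The hole is 13 mm wide through the 10 mm thick, 32 mm wide arm; the socket below takes the rest of the shaft. z up; the arm points away from the bottle along -y. Arm and bottle swivel together.
- socket (a point): Centre of the mouth of the 14 mm wide socket in the stand's fixed wooden board (110 x 210 x 14 mm), 28 mm above the table, straight below the eye when the stand is not turned (as at the start).
- turntable (a joint): Turn of bottle and blue arm on the board (rad, anticlockwise positive); 0: the eye is over the socket, as at the start. Friction only about 0.03 Nm, so unlocked it would turn along with the cap; with the pin home it has about 0.04 rad of play.
- neck (a point): Point on the bottle's axis at the foot of its neck, 84 mm above the table, z up. The amber bottle, one piece with the blue arm, is 66 mm across up to 18 mm below this point, then its shoulder slopes in to 50 mm across. The cap's lugs sit in notches 4 mm deep under the neck's lips, pushed up by a sprung disc in the neck.
- cap_mid (a point): Middle of the white ribbed safety cap (loose, 56 mm across, 36 high, about 40 g), on its axis; its top is 18 mm higher. At the start 26 mm above the neck point, x (along the red dash on its top) parallel to the neck point's x, z up. Grip it across its sides in the upper half, as pressing brings the fingers near the bottle's shoulder.
- cap: The same cap; origin at the centre of its lower rim. Pressing takes 5 N at first, 9 N at the stop 8 mm down. Pressed more than 4 mm (best 5 to 7) it turns anticlockwise; its lugs are free once it has turned 0.75 to 1.35 rad (best 1.05) from the start, with a stop at about 1.38. Then it lifts straight off. Unpressed or clockwise it is blocked.
- spice_jar: Bystander, leave alone: dark-lidded spice jar, 44 mm across, 101 mm high; origin at the centre of its underside.
- tea_box: Bystander, leave alone: cardboard tea box, 65 x 142 x 73 mm; origin at the centre of its underside.
- glass_jar: Bystander, leave alone: glass jar with white lid, 64 mm across, 87 mm high; origin at the centre of its underside.
- tin: Bystander, leave alone: food tin, 57 mm across, 72 mm high; origin at the centre of its underside.
- mug: Bystander, leave alone: green and white mug, 78 x 116 (handle included) x 101 mm; origin at the centre of its underside.
- orange: Bystander, leave alone: orange, 77 mm across; origin at the centre of its underside.
Things that resemble listed ones, but are neither listed nor needed, are in the scene too. Leave any yellow look-alike of the part that bears pin_handle alone.

How it is judged:
On the way, in this order (a step that is already met when the one before it is completed fails the run):
1. the pin is home in the eye: its collar down on the arm (within 4 mm), upright (horizontal distance between pin_collar and eye below 0.004 m and z of pin_collar in the frame of eye below 0.004 m and angle between pin_collar's own z axis and vertical below 0.12 rad), for 0.2 s.
2. with the pin home, the cap is pressed down by more than 4 mm (all of step 1 and z of cap_mid in the frame of neck below 0.022 m), for 0.05 s.
3. the cap, still low on the neck, is turned by more than 0.6 rad relative to the bottle (z of cap_mid in the frame of neck below 0.028 m and angle between the x axis of cap_mid and the x axis of neck, either way round above 0.6 rad), for 0.05 s.
At the end, for the whole second after the job is handed in: The fingers hold the cap still (under 20 mm/s), level (0.2 rad), 30 to 120 mm above where it sat, within 30 mm of the bottle's axis, clear of the bottle; the pin is home (collar within 4 mm of the eye) and the stand not turned (0.08 rad) (all of step 1 and z of cap_mid in the frame of neck between 0.056 and 0.146 m and horizontal distance between cap_mid and neck below 0.03 m and angle between cap_mid's own z axis and vertical below 0.2 rad and contact force between the fingers and cap above 1 N and linear speed of cap below 0.02 m/s and value of joint turntable between -0.08 and 0.08 rad); the arm keeps its last pose, push and grip.
It fails at once if the bottle is swivelled out of line (more than 0.25 rad) (value of joint turntable above 0.25 rad or value of joint turntable below -0.25 rad).
It fails at once if a bystander is moved by more than 25 mm (distance of any of spice_jar, tea_box, glass_jar, tin, mug, orange from where it was at the start of the episode above 0.025 m).
It also fails if it takes over 58 s, if anything falls off the work surface, if the arm or the gripper's body presses on something with over 40 N, if the wrist force passes 120 N, or if a joint passes its speed limit or range.

## Working session

There is one attempt and no reset: what is moved stays moved. The work goes in short steps, Python scripts to look and compute and a tool call to move; the robot and the scene stay as the last step left them, time stands still between calls to the robot, and variables do not carry over. Pictures are saved under pics/ and viewed, at most 10 in all, crops included, and the job is handed in when it is done.

Besides the shell and the picture viewer there is one more tool, called after "Call:" as name([rows], argument=value, ...), one row to a line, values as JSON. carry_out: Moves the arm, as the interface text tells. Its arguments: {"type":"object","properties":{"moves":{"type":"array","items":{"type":"array","items":{"type":"array","items":{"type":"number"}}}}},"required":["moves"]}

```bash
ls; mkdir -p pics; python3 - <<'E'
from cell import *
import cv2,numpy as np,pickle
d={}
for n in ("scene","side","wrist"):
    s=snapshot(n); d[n]=s; cv2.imwrite(f"pics/{n}0.png",s["color"][:,:,::-1])
    print(n,s["intrinsics"].tolist(),np.round(s["position"],3),np.round(s["rotation"],3).tolist())
pickle.dump(d,open("d0.pkl","wb"))
a=np.hstack([d["scene"]["color"],d["side"]["color"]])
cv2.imwrite("pics/s0.png",cv2.resize(np.vstack([d["scene"]["color"],d["side"]["color"]])[:,:,::-1],None,fx=.78,fy=.78))
print(sense())
E
```

```text
pics
scene [[479.77078269556677, 0.0, 247.15502841542585], [0.0, 479.77078269556677, 186.25144574830776], [0.0, 0.0, 1.0]] [-0.385  1.009  0.779] [-0.327, -0.194, 0.489, 0.785]
side [[422.5064174468476, 0.0, 255.8422190423619], [0.0, 422.5064174468476, 191.41264077079794], [0.0, 0.0, 1.0]] [0.02  0.959 0.587] [-0.207, -0.144, 0.514, 0.82]
wrist [[297.3186396354542, 0.0, 254.11754391869266], [0.0, 297.3186396354542, 190.89984812630553], [0.0, 0.0, 1.0]] [0.575 0.078 0.372] [0.988, -0.155, 0.001, -0.0]
{'time': 0.15, 'q': array([-7.35042294e-02,  3.07384719e-01,  1.50736816e+00, -2.63429989e-06,
        1.32838414e+00, -7.35180037e-02]), 'dq': array([-1.45233193e-03, -2.02457370e-03, -5.76389907e-03,  3.30698319e-04,
       -2.15285833e-03,  5.13926267e-05]), 'tau': array([ 7.71606137e-04, -4.57977819e+01, -2.52218986e+01, -9.54763436e-05,
        8.49722768e-03, -4.89260890e-05]), 'tcp_pos': array([5.74476112e-01, 1.06694024e-05, 2.30604009e-01]), 'tcp_rot': array([-5.83808427e-04,  7.07101476e-01,  7.07111665e-01, -5.05407244e-04]), 'contact_force': array([ 0.30155604, -0.39572271,  0.53198493]), 'ft_torque': array([-0.01569641, -0.04847684,  0.00886043]), 'finger_force': 0.0, 'grip_width': 0.08546382841753178}
```

View pics/scene0.png

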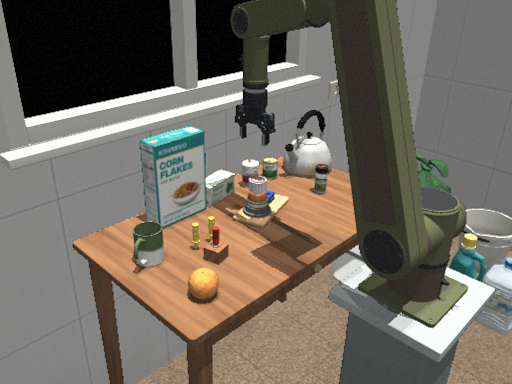

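View pics/side0.png

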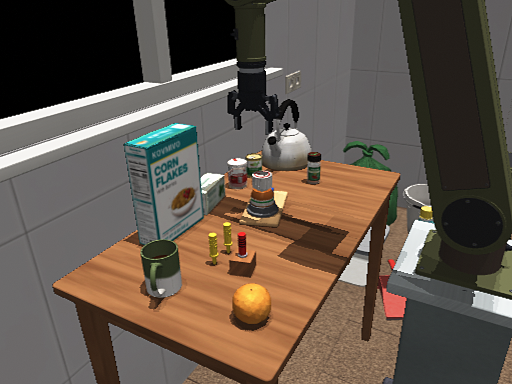

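View pics/wrist0.png

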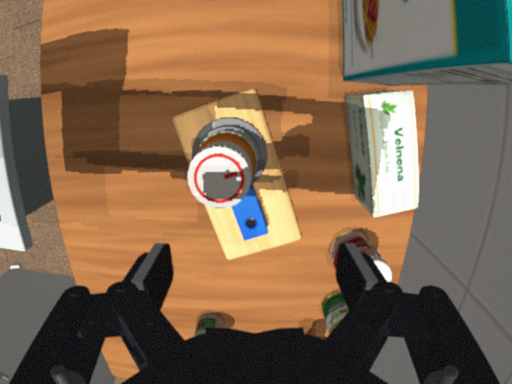

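The wrist view shows the cap at (220,182), the eye at (251,223) and the stand yawed. The red pin in its wooden block is at scene (216,238), side (241,245). Look-alikes for the pin are the two yellow pins at scene (196,235) and (211,227), side (213,248) and (228,237). I choose the red one.

```bash
cat > h.py <<'E'
import cv2,numpy as np
def ray(s,px):
    K=s["intrinsics"];u=(px[0]-K[0,2])/K[0,0];v=(px[1]-K[1,2])/K[1,1]
    if abs(K[0,0]-297.3)<1:
        r=np.hypot(u,v);k=np.sin(r)/max(r,1e-9);d=np.array([u*k,-v*k,-np.cos(r)])
    else: d=np.array([u,-v,-1.])
    d=np.array(s["rotation"])@d
    return np.array(s["position"]),d/np.linalg.norm(d)
def plane(s,px,z):
    o,d=ray(s,px);return o+d*(z-o[2])/d[2]
def tri(a,pa,b,pb):
    A=np.zeros((3,3));y=np.zeros(3)
    for s,p in((a,pa),(b,pb)):
        o,d=ray(s,p);M=np.eye(3)-np.outer(d,d);A+=M;y+=M@o
    return np.linalg.solve(A,y)
def mask(img,kind):
    h=cv2.cvtColor(img,cv2.COLOR_RGB2HSV)
    if kind=="red": return ((((h[...,0]<6)|(h[...,0]>174))&(h[...,1]>180)&(h[...,2]>70))*255).astype(np.uint8)
    if kind=="blue": return (((h[...,0]>100)&(h[...,0]<130)&(h[...,1]>150)&(h[...,2]>50))*255).astype(np.uint8)
    if kind=="white": return ((h[...,1]<40)&(h[...,2]>120)).astype(np.uint8)*255
def blobs(m,amin=15):
    n,_,st,c=cv2.connectedComponentsWithStats(m)
    return [(st[i].tolist(),np.round(c[i],1).tolist()) for i in range(1,n) if st[i][4]>=amin]
E
python3 - <<'E'
import pickle
from h import *
d=pickle.load(open("d0.pkl","rb"))
for n in d:
    for k in("red","blue"): print(n,k,blobs(mask(d[n]["color"],k)))
w=d["wrist"]
for nm,p,z in(("cap",(220,182),.128),("eye",(251,223),.04)): print(nm,plane(w,p,z))
a=d["scene"]["color"][205:275,165:255];b=d["side"]["color"][215:285,195:285];c=w["color"][85:265,160:310]
f=lambda x,k:cv2.resize(x,None,fx=k,fy=k,interpolation=cv2.INTER_CUBIC)
o=np.hstack([f(a,4)[:280],f(b,4)[:280]]);cv2.imwrite("pics/crop1.png",o[:,:,::-1])
cv2.imwrite("pics/crop2.png",f(c,3.3)[:,:,::-1])
E
```

```text
scene red [([213, 227, 5, 6, 20], [215.0, 229.4]), ([213, 236, 5, 9, 33], [215.1, 240.5])]
scene blue [([266, 191, 8, 9, 43], [269.4, 194.0]), ([505, 262, 7, 6, 21], [507.4, 264.3])]
side red [([243, 175, 4, 7, 23], [244.2, 177.9]), ([238, 232, 8, 7, 49], [241.6, 235.0]), ([239, 247, 7, 8, 51], [242.1, 250.5]), ([388, 259, 7, 10, 40], [391.4, 263.0])]
side blue []
wrist red [([368, 0, 8, 19, 68], [371.6, 9.8]), ([196, 154, 30, 18, 39], [209.5, 158.9]), ([213, 157, 30, 45, 85], [233.6, 183.8]), ([225, 173, 12, 5, 29], [230.0, 174.7]), ([335, 252, 3, 14, 21], [335.9, 258.7])]
wrist blue [([233, 186, 34, 53, 960], [249.9, 215.9])]Traceback (most recent call last):
  File "<stdin>", line 7, in <module>
  File "h.py", line 10, in plane
    o,d=ray(s,px);return o+d*(z-o[2])/d[2]
        ~~~^^^^^^
  File "h.py", line 7, in ray
    d=np.array(s["rotation"])@d
      ~~~~~~~~~~~~~~~~~~~~~~~^~
ValueError: matmul: Input operand 1 has a mismatch in its core dimension 0, with gufunc signature (n?,k),(k,m?)->(n?,m?) (size 3 is different from 4)
```

```bash
sed -i 's/d=np.array(s\["rotation"\])@d/q=s["rotation"];d=Rotation.from_quat([q[1],q[2],q[3],q[0]]).as_matrix()@d/; 1a from scipy.spatial.transform import Rotation' h.py
python3 - <<'E'
import pickle
from h import *
d=pickle.load(open("d0.pkl","rb"))
w=d["wrist"]
for nm,p,z in(("cap",(220,182),.128),("eye",(251,223),.04)): print(nm,plane(w,p,z))
print("pin",tri(d["scene"],(215.3,236),d["side"],(241.7,242.5)))
a=d["scene"]["color"][205:275,165:255];b=d["side"]["color"][215:285,195:285];c=w["color"][85:265,160:310]
f=lambda x,k:cv2.resize(x,None,fx=k,fy=k,interpolation=cv2.INTER_CUBIC)
o=np.hstack([f(a,4)[:280],f(b,4)[:280]]);cv2.imwrite("pics/crop1.png",np.hstack([cv2.resize(np.vstack([f(a,3.3),f(b,3.3)]),(297,594)) ,f(c,3.3)])[:,:,::-1])
E
```

```text
cap [0.54468294 0.00809464 0.128     ]
eye [ 0.56983489 -0.06923861  0.04      ]
pin [0.45317026 0.27161872 0.07180391]
```

View pics/crop1.png

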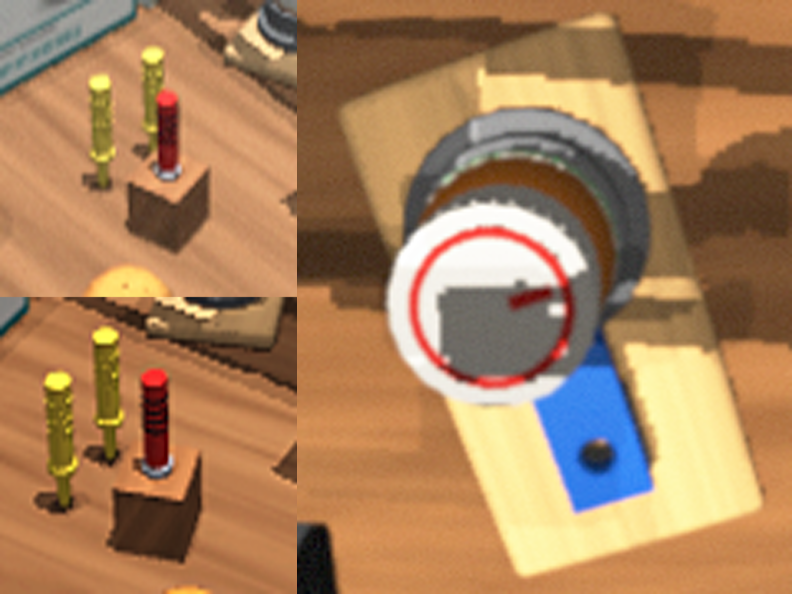

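Confirmed: the red pin with the steel collar stands in the wooden block, the yellow ones stand free, and the eye is the dark hole at about wrist (251,223). I move above the pin with a yaw of 0.31 to match the stand.

Call:
carry_out([
  [[0,0,-0.1,0.04,-0.018,0,-1],[0,0,-0.2,0.08,-0.036,0,-1],[0,0,-0.31,0.12,-0.055,0.01,-1],[0,0,-0.31,0.15,-0.07,0.01,-1],[0,0,-0.31,0.18,-0.085,0.02,-1],[0,0,-0.31,0.21,-0.1,0.02,-1],[0,0,-0.31,0.24,-0.112,0.03,-1],[0,0,-0.31,0.262,-0.121,0.03,-1],[0,0,-0.31,0.262,-0.121,0.03,-1],[0,0,-0.31,0.262,-0.121,0.03,-1]],
])

```text
time: 0.98
tcp_pos: [0.4532, 0.2629, 0.201]
tcp_rot: [-0.0, 0.588, 0.809, -0.0]
contact_force: [0.0, -1.0, -0.0]
grip_width: 0.0856
finger_force: 0.0
```

```bash
python3 - <<'E'
import pickle
from cell import *
from h import *
d=pickle.load(open("d0.pkl","rb"))
print("yA",tri(d["scene"],(196,235),d["side"],(213,248)),"yB",tri(d["scene"],(211,227),d["side"],(228,237)),"or",tri(d["scene"],(204,284),d["side"],(251,304)))
w=snapshot("wrist");pickle.dump(w,open("w1.pkl","wb"))
cv2.imwrite("pics/w1.png",w["color"][:,:,::-1])
print(blobs(mask(w["color"],"red")))
s=sense();print(s["tcp_pos"],s["tcp_rot"],s["time"])
E
```

```text
yA [0.53106018 0.27657586 0.03921971] yB [0.51747808 0.23133161 0.05067586] or [0.36168795 0.39232505 0.02415138]
[([253, 164, 13, 5, 38], [258.3, 165.9]), ([250, 172, 20, 21, 334], [259.2, 182.4])]
[0.45382958 0.26204153 0.20112155] [ 1.93212863e-04  5.88805864e-01  8.08274390e-01 -3.55865507e-04] 1.0333
```

View pics/w1.png

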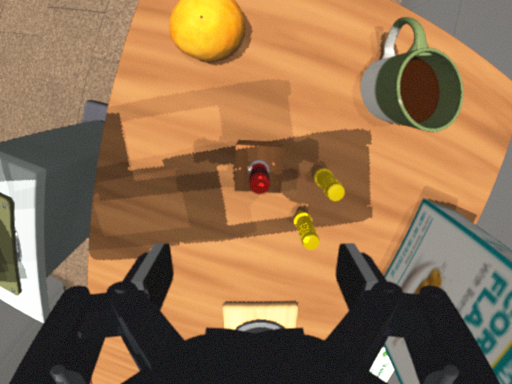

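The red pin's top is at (260,187), its collar at (259,165), and the yellow look-alikes are at (330,185) and (306,230).

```bash
python3 - <<'E'
import pickle
from h import *
w=pickle.load(open("w1.pkl","rb"))
t=plane(w,(260,186.5),.098);print("top",t,"collar",plane(w,(259.3,165.5),.045))
R=Rotation.from_quat([.588806,.808274,0,0]).as_matrix()
for n,p,z in(("yA",(335,191),.085),("yB",(310,242),.085),("yAfoot",(319,172),.02),("yBfoot",(299,213),.02)):
    print(n,(R.T@(plane(w,p,z)-t))[:2])
q=(R.T@(np.array([t[0],t[1],.201])-[.4538,.262,.2011]));print("shift",q)
E
```

```text
top [0.45650851 0.26804655 0.098     ] collar [0.45470207 0.27411686 0.045     ]
yA [-0.00812921  0.0702335 ]
yB [-0.06085707  0.04994776]
yAfoot [-0.00640251  0.06836542]
yBfoot [-0.05626164  0.04766014]
shift [4.92484263e-03 4.43201156e-03 1.00000000e-04]
```

Call:
carry_out([
  [[0,0,0,0.007,0.0035,0.03,0],[0,0,0,0.007,0.0035,0.06,0],[0,0,0,0.007,0.0035,0.085,0],[0,0,0,0.007,0.0035,0.085,0],[0,0,0,0.007,0.0035,0.085,0]],
])

```text
time: 1.45
tcp_pos: [0.4548, 0.2681, 0.1154]
tcp_rot: [-0.001, 0.59, 0.807, -0.002]
contact_force: [0.3, 0.3, 0.9]
grip_width: 0.0424
finger_force: 0.0
```

```bash
python3 - <<'E'
import pickle
from cell import *
from h import *
w=snapshot("wrist");pickle.dump(w,open("w2.pkl","wb"))
cv2.imwrite("pics/w2.png",cv2.resize(w["color"][100:384,100:412,::-1],None,fx=2,fy=2))
print(blobs(mask(w["color"],"red")))
s=sense();print(s["tcp_pos"],s["grip_width"])
E
```

```text
[([243, 194, 28, 51, 945], [256.2, 221.8])]
[0.45604186 0.26892577 0.11676696] 0.04260527908539111
```

View pics/w2.png

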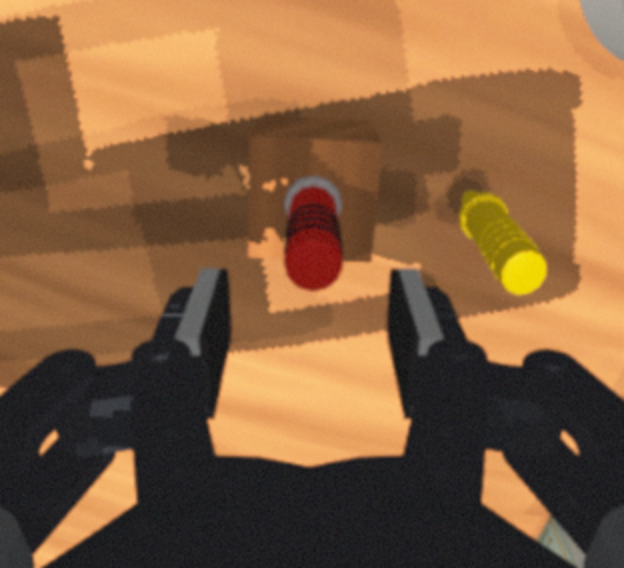

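The pin's top, at (256,230), is centred between the fingertips (midpoint 255), and yellow is clear to the right.

```bash
python3 - <<'E'
import pickle
from h import *
w=pickle.load(open("w2.pkl","rb"))
t=plane(w,(256.4,230.5),.098);c=plane(w,(256.5,196),.045);print(t,c)
R=Rotation.from_quat([.588806,.808274,0,0]).as_matrix()
for p in(t,c):print(R.T@(p-[.45604,.26893,.1168]))
E
```

```text
[0.45501566 0.27123223 0.098     ] [0.45416142 0.27455369 0.045     ]
[ 0.00250542 -0.00026911  0.0188    ]
[ 5.92882096e-03 -6.37941206e-05  7.18000000e-02]
```

Call:
carry_out([
  [[0,0,0,0.003,0,0.02,0],[0,0,0,0.003,0,0.04,0],[0,0,0,0.003,0,0.057,0],[0,0,0,0.003,0,0.057,0],[0,0,0,0.003,0,0.057,1],[0,0,0,0.003,0,0.057,1],[0,0,0,0.003,0,0.057,1],[0,0,0,0.003,0,0.057,1],[0,0,0,0.003,0,0.057,1]],
])

```text
time: 2.25
tcp_pos: [0.4558, 0.2731, 0.0611]
tcp_rot: [0.001, 0.589, 0.808, 0.002]
contact_force: [0.7, -0.4, 7.1]
grip_width: 0.0168
finger_force: 58.9
```

Call:
carry_out([
  [[0,0,0,0,0,-0.015,1],[0,0,0,0,0,-0.03,1],[0,0,0,0,0,-0.05,1],[0,0,0,0,0,-0.08,1],[0,0,0,0,0,-0.12,1],[0,0,0,0,0,-0.15,1],[0,0,0,0,0,-0.15,1]],
])

```text
time: 2.83
tcp_pos: [0.4582, 0.2747, 0.2166]
tcp_rot: [0.003, 0.589, 0.808, 0.006]
contact_force: [1.2, 0.6, -1.0]
grip_width: 0.0165
finger_force: 58.7
```

```bash
python3 - <<'E'
import pickle
from cell import *
from h import *
s=sense();print(s["tcp_pos"],s["tcp_rot"],s["grip_width"],s["contact_force"])
E
```

```text
[0.45822038 0.27466352 0.21655745] [0.00313087 0.58937022 0.80783396 0.00610168] 0.016529675144146345 [ 1.18923638  0.57672493 -1.03321848]
```

Call:
carry_out([
  [[0,0,0,-0.02,0,0,1],[0,0,0,-0.06,0,0,1],[0,0,0,-0.1,0,0,1],[0,0,0,-0.14,0,0,1],[0,0,0,-0.18,0,0,1],[0,0,0,-0.22,0.002,0,1],[0,0,0,-0.26,0.004,0,1],[0,0,0,-0.3,0.004,0,1],[0,0,0,-0.34,0.004,0,1],[0,0,0,-0.357,0.004,0,1]],
])

```text
time: 3.67
tcp_pos: [0.5683, -0.0711, 0.2089]
tcp_rot: [0.001, 0.591, 0.807, -0.001]
contact_force: [1.1, -0.1, -1.3]
grip_width: 0.0169
finger_force: 58.7
```

Call:
carry_out([
  [[0,0,0,0,0,0,1],[0,0,0,0,0,0,1],[0,0,0,0,0,0,1],[0,0,0,0,0,0,1]],
])

```text
time: 4.0
tcp_pos: [0.5662, -0.0649, 0.209]
tcp_rot: [-0.001, 0.589, 0.808, -0.0]
contact_force: [-0.2, 0.5, -1.0]
grip_width: 0.0166
finger_force: 58.7
```

```bash
python3 - <<'E'
import pickle
from cell import *
from h import *
w=snapshot("wrist");pickle.dump(w,open("w3.pkl","wb"))
cv2.imwrite("pics/w3.png",cv2.resize(w["color"][90:330,130:400,::-1],None,fx=2.4,fy=2.4))
s=sense();print(s["tcp_pos"],s["tcp_rot"],s["contact_force"])
print(blobs(mask(w["color"],"red")),blobs(mask(w["color"],"blue")))
E
```

```text
[ 0.56631523 -0.06477477  0.20917232] [-4.39103486e-04  5.88803451e-01  8.08276131e-01 -1.09935994e-05] [-0.65558002 -0.30924318 -1.58421407]
[([441, 0, 11, 11, 48], [446.3, 5.7]), ([230, 70, 55, 56, 237], [259.0, 97.0]), ([265, 96, 14, 4, 44], [271.4, 97.2]), ([240, 230, 29, 21, 402], [254.0, 239.3]), ([325, 238, 12, 19, 103], [330.7, 247.6]), ([242, 248, 24, 6, 46], [253.8, 250.4]), ([240, 254, 27, 8, 60], [253.4, 256.5]), ([239, 260, 31, 9, 75], [253.4, 263.1]), ([236, 267, 37, 41, 1259], [254.1, 287.2]), ([368, 285, 6, 5, 19], [370.7, 286.7])] [([242, 135, 29, 59, 1547], [256.1, 162.7])]
```

View pics/w3.png

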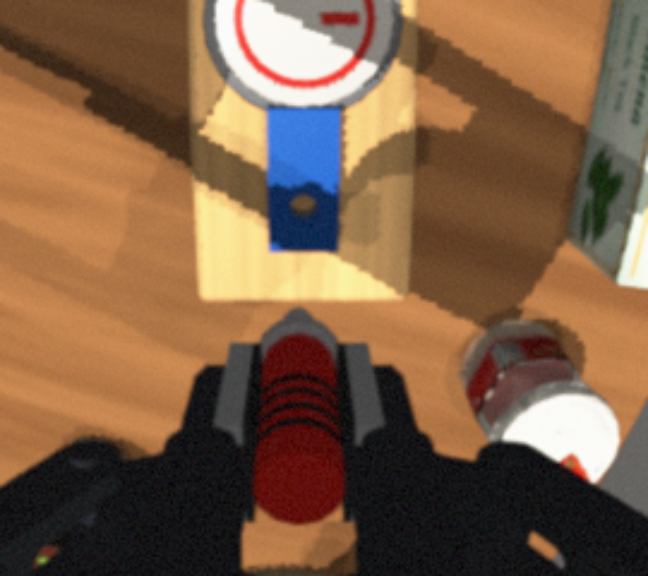

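The eye is at full-image (256.7,175.4), the pin's tip at about (255,221) and the handle top at about (254.6,290).

```bash
python3 - <<'E'
import pickle
from h import *
w=pickle.load(open("w3.pkl","rb"))
tcp=np.array([.5663,-.0648,.2092])
R=Rotation.from_quat([.588806,.808274,0,0]).as_matrix()
for n,p,z in(("eye",(256.7,175.4),.04),("tip",(255,221),.166),("top",(254.6,290),.248),("cap ring",(260,97),.128)):
    P=plane(w,p,z);print(n,P,R.T@(P-tcp))
b=mask(w["color"],"blue");ys,xs=np.nonzero(b)
print([ (r,xs[ys==r].min(),xs[ys==r].max()) for r in(150,160,170,185)],ys.max())
for y in(150,190):
    x=xs[ys==y];print(R.T@(plane(w,((x.min()+x.max())/2,y),.04)-tcp),(R.T@(plane(w,(x.max(),y),.04)-plane(w,(x.min(),y),.04)))[1])
E
```

```text
eye [ 0.56943871 -0.06746051  0.04      ] [-0.00349474  0.00217178  0.1692    ]
tip [ 0.56718255 -0.06673246  0.166     ] [-0.00210999  0.00024752  0.0432    ]
top [ 0.56586346 -0.06334337  0.248     ] [ 1.52031576e-03  3.11058397e-05 -3.88000000e-02]
cap ring [0.54568349 0.01216441 0.128     ] [0.07957865 0.00397492 0.0812    ]
[(150, np.int64(243), np.int64(270)), (160, np.int64(242), np.int64(270)), (170, np.int64(242), np.int64(270)), (185, np.int64(243), np.int64(269))] 193
[0.02429435 0.00192778 0.1692    ] 0.028532240092796694
[-0.02001453  0.00143117  0.1692    ] 0.028481192836671776
```

Call:
carry_out([
  [[0,0,0,-0.0015,0.002,0.03,1],[0,0,0,-0.0015,0.002,0.06,1],[0,0,0,-0.0015,0.002,0.085,1],[0,0,0,-0.0015,0.002,0.1,1],[0,0,0,-0.0015,0.002,0.11,1],[0,0,0,-0.0015,0.002,0.11,1],[0,0,0,-0.0015,0.002,0.11,1],[0,0,0,-0.0015,0.002,0.11,1]],
])

```text
time: 4.72
tcp_pos: [0.5705, -0.0668, 0.1006]
tcp_rot: [0.001, 0.589, 0.808, 0.001]
contact_force: [-0.7, 0.1, -0.9]
grip_width: 0.0167
finger_force: 58.7
```

```bash
python3 - <<'E'
import pickle
from cell import *
from h import *
w=snapshot("wrist");pickle.dump(w,open("w4.pkl","wb"))
i=snapshot("side");pickle.dump(i,open("side4.pkl","wb"))
a=cv2.resize(w["color"][140:300,190:320],None,fx=3.5,fy=3.5,interpolation=cv2.INTER_CUBIC)
b=cv2.resize(i["color"][150:250,220:290],(392,560),interpolation=cv2.INTER_CUBIC)[:, :340]
cv2.imwrite("pics/w4.png",np.hstack([a,b])[:,:,::-1])
s=sense();print(s["tcp_pos"],s["tcp_rot"],s["contact_force"])
E
```

```text
[ 0.57058209 -0.06704506  0.10080386] [1.36701821e-03 5.89349701e-01 8.07876620e-01 6.54340915e-04] [ 0.78179974  0.20215125 -0.41496952]
```

View pics/w4.png

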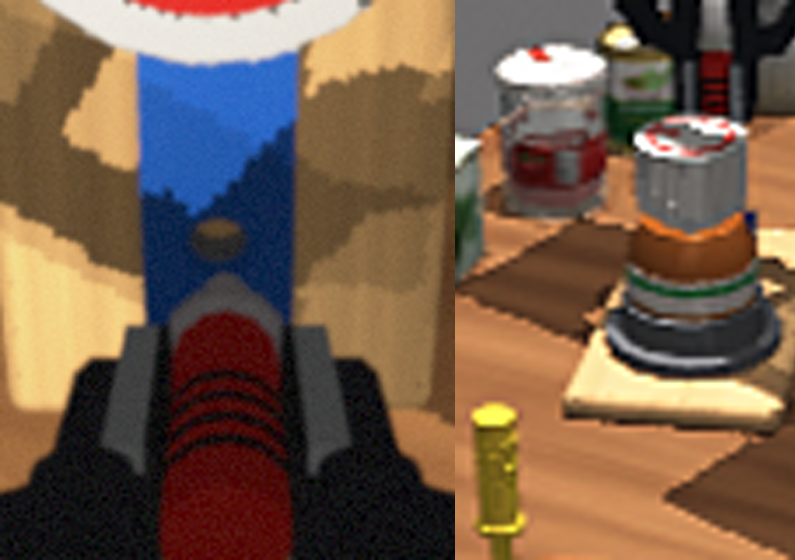

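The eye is at about (252,208.6), with the pin's tip just short of it at about (254.3,220).

```bash
python3 - <<'E'
import pickle
from h import *
w=pickle.load(open("w4.pkl","rb"))
tcp=np.array([.57058,-.06705,.1008])
R=Rotation.from_quat([.589350,.807877,0,0]).as_matrix()
for n,p,z in(("eye",(252,208.6),.04),("tip",(254.3,220),.0575),("tiphi",(254.3,220),.0595),("collar",(254.4,226),.0815)):
    P=plane(w,p,z);print(n,P,R.T@(P-tcp))
E
```

```text
eye [ 0.56891265 -0.06723843  0.04      ] [ 0.00032967 -0.00164526  0.0608    ]
tip [ 0.57092579 -0.06811521  0.0575    ] [-1.11992403e-03  4.03602389e-06  4.33000000e-02]
tiphi [ 0.57065811 -0.06728978  0.0595    ] [-2.52182451e-04  1.17040410e-06  4.13000000e-02]
collar [ 0.56895375 -0.06188187  0.0815    ] [5.41787607e-03 2.94096718e-05 1.93000000e-02]
```

Call:
carry_out([
  [[0,0,0,0.001,-0.0017,0,1],[0,0,0,0.001,-0.0017,0.005,1],[0,0,0,0.001,-0.0017,0.012,1],[0,0,0,0.001,-0.0017,0.018,1],[0,0,0,0.001,-0.0017,0.024,1],[0,0,0,0.001,-0.0017,0.024,1]],
])

```text
time: 5.32
tcp_pos: [0.5664, -0.0664, 0.0736]
tcp_rot: [-0.001, 0.59, 0.808, -0.001]
contact_force: [-0.9, 0.7, -1.3]
grip_width: 0.0169
finger_force: 58.7
```

Call:
carry_out([
  [[0,0,0,0,0,0.004,1],[0,0,0,0,0,0.008,1],[0,0,0,0,0,0.012,1],[0,0,0,0,0,0.015,1],[0,0,0,0,0,0.017,1],[0,0,0,0,0,0.017,1]],
])

```text
time: 5.82
tcp_pos: [0.5696, -0.0661, 0.061]
tcp_rot: [0.002, 0.59, 0.808, 0.002]
contact_force: [-0.9, 3.3, 15.7]
grip_width: 0.0167
finger_force: 60.2
```

```bash
python3 - <<'E'
import pickle
from cell import *
from h import *
w=snapshot("wrist");pickle.dump(w,open("w5.pkl","wb"))
s=sense();print(s["tcp_pos"],s["tcp_rot"],s["contact_force"],s["ft_torque"])
a=cv2.resize(w["color"][140:300,190:320],None,fx=3.5,fy=3.5,interpolation=cv2.INTER_CUBIC)
cv2.imwrite("pics/w5.png",a[:,:,::-1])
E
```

```text
[ 0.56955929 -0.06611604  0.06096804] [0.00191142 0.58958093 0.80770539 0.00163932] [-1.0815434   3.01910914 14.23317882] [0.55700706 0.28077742 0.03664258]
```

View pics/w5.png

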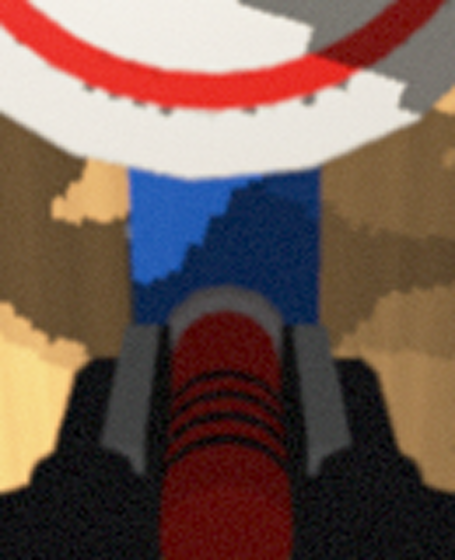

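The collar sits flush on the blue arm, with a 15 N reaction at the same height as in the block, so the pin is home. I release it and rise.

Call:
carry_out([
  [[0,0,0,0,0,0,0],[0,0,0,0,0,0,0],[0,0,0,0,0,0,0],[0,0,0,0,0,0,0],[0,0,0,0,0,-0.02,0],[0,0,0,0,0,-0.06,0],[0,0,0,0,0,-0.1,0],[0,0,0,0,0,-0.13,0],[0,0,0,0,0,-0.14,-1],[0,0,0,0,0,-0.14,-1]],
])

```text
time: 6.7
tcp_pos: [0.5696, -0.0671, 0.2015]
tcp_rot: [0.003, 0.589, 0.808, 0.001]
contact_force: [0.2, 0.8, -0.3]
grip_width: 0.0653
finger_force: 0.0
```

```bash
python3 - <<'E'
import pickle
from cell import *
from h import *
w=snapshot("wrist");pickle.dump(w,open("w6.pkl","wb"))
cv2.imwrite("pics/w6.png",cv2.resize(w["color"][30:280,130:400,::-1],None,fx=2.2,fy=2.2))
s=sense();print(s["tcp_pos"],s["tcp_rot"],s["contact_force"])
print(blobs(mask(w["color"],"red")))
E
```

```text
[ 0.56799718 -0.06677363  0.19906853] [1.06726348e-03 5.89525642e-01 8.07748811e-01 4.86582719e-04] [ 0.04232572 -0.25527663  0.08188606]
[([443, 0, 10, 5, 29], [448.6, 1.4]), ([224, 64, 45, 24, 95], [241.4, 70.5]), ([225, 71, 57, 51, 174], [262.2, 105.0]), ([260, 91, 15, 4, 46], [267.5, 92.1]), ([247, 171, 14, 6, 39], [253.4, 172.9]), ([245, 181, 19, 20, 287], [253.6, 190.2])]
```

View pics/w6.png

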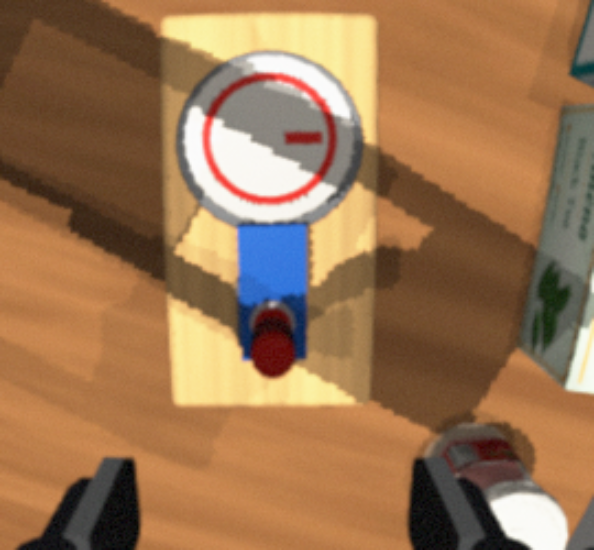

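The pin stands upright with its collar flush on the arm at crop (272,315). The cap's ring is centred at about full-image (253,93). From here on I measure numerically.

```bash
cat >> h.py <<'E'
def ringc(w,z,box):
    m=mask(w["color"],"red");ys,xs=np.nonzero(m)
    k=(xs>=box[0])&(xs<=box[1])&(ys>=box[2])&(ys<=box[3])
    P=np.array([plane(w,p,z)[:2] for p in zip(xs[k],ys[k])])
    for _ in range(4):
        A=np.c_[2*P,np.ones(len(P))];s=np.linalg.lstsq(A,(P**2).sum(1),rcond=None)[0]
        c=s[:2];r=np.sqrt(s[2]+c@c);e=abs(np.hypot(*(P-c).T)-r);P=P[e<max(.002,1.5*np.median(e))]
    return c,r
E
python3 - <<'E'
import pickle
from h import *
w=pickle.load(open("w6.pkl","rb"))
c,r=ringc(w,.128,(220,286,60,125));print(c,r)
R=Rotation.from_quat([.588806,.808274,0,0]).as_matrix()
tcp=np.array([.568,-.0668,.199]);print(R.T@(np.r_[c,.128]-tcp))
print("pin top",plane(w,(254,190),.098),"eye->cap",)
d=plane(w,(274,92.1),.128)-plane(w,(261,92.1),.128);print("dash yaw",np.arctan2(d[1],d[0]))
E
```

```text
[0.5432108  0.01108501] 0.020336463216607058
[0.08173431 0.00028548 0.071     ]
pin top [ 0.5697923  -0.06673064  0.098     ] eye->cap
dash yaw 0.3194461843435483
```

Call:
carry_out([
  [[0,0,0,0.03,0,0,-1],[0,0,0,0.06,0,0,-1],[0,0,0,0.083,0,0.01,-1],[0,0,0,0.083,0,0.025,-1],[0,0,0,0.083,0,0.04,-1],[0,0,0,0.083,0,0.04,-1],[0,0,0,0.083,0,0.04,-1],[0,0,0,0.083,0,0.04,-1]],
])

```text
time: 7.42
tcp_pos: [0.5416, 0.0123, 0.1573]
tcp_rot: [-0.001, 0.59, 0.808, -0.001]
contact_force: [0.8, -0.9, 0.2]
grip_width: 0.0853
finger_force: 0.0
```

```bash
python3 - <<'E'
import pickle
from cell import *
from h import *
w=snapshot("wrist");pickle.dump(w,open("w7.pkl","wb"))
s=sense();tcp=s["tcp_pos"];print(tcp,s["tcp_rot"],s["grip_width"])
q=s["tcp_rot"];R=Rotation.from_quat([q[1],q[2],q[3],q[0]]).as_matrix()
print(blobs(mask(w["color"],"red"),25))
c,r=ringc(w,.128,(195,315,150,275));print(c,r,R.T@(np.r_[c,.128]-tcp),s["q"])
E
```

```text
[0.54223308 0.012176   0.15799976] [-2.87681671e-04  5.89650393e-01  8.07658522e-01 -2.08954817e-04] 0.08554947006978639
[([475, 64, 20, 33, 229], [485.2, 81.1]), ([223, 197, 68, 61, 453], [256.5, 223.4]), ([266, 227, 17, 4, 67], [273.9, 228.5]), ([250, 266, 16, 12, 138], [257.1, 270.9]), ([250, 277, 15, 7, 49], [256.7, 280.0]), ([249, 284, 16, 5, 32], [256.6, 285.8]), ([248, 288, 20, 22, 350], [257.3, 298.7]), ([326, 314, 11, 18, 107], [331.1, 323.1])]
[0.54429305 0.00725286] 0.023884228484163876 [-0.00532323  0.00048266  0.02999828] [-5.54080469e-02  3.29662004e-01  1.67642881e+00 -4.15075324e-05
  1.13621196e+00 -3.64934977e-01]
```

```bash
python3 - <<'E'
import pickle
from h import *
w=pickle.load(open("w7.pkl","rb"))
c,r=ringc(w,.128,(220,294,190,262))
R=Rotation.from_quat([.58965,.80766,0,0]).as_matrix();print(c,r,R.T@(np.r_[c,.128]-[.5422,.0122,.158]))
E
```

```text
[0.54309742 0.01150442] 0.02036604152218657 [-0.0009359   0.00064287  0.03      ]
```

Call:
carry_out([
  [[0,0,0,-0.0005,0.0005,0.02,-1],[0,0,0,-0.0005,0.0005,0.04,-1],[0,0,0,-0.0005,0.0005,0.055,-1],[0,0,0,-0.0005,0.0005,0.065,-1],[0,0,0,-0.0005,0.0005,0.065,-1],[0,0,0,-0.0005,0.0005,0.065,0],[0,0,0,-0.0005,0.0005,0.065,1],[0,0,0,-0.0005,0.0005,0.065,1],[0,0,0,-0.0005,0.0005,0.065,1],[0,0,0,-0.0005,0.0005,0.065,1]],
])

```text
time: 8.3
tcp_pos: [0.5437, 0.012, 0.0946]
tcp_rot: [0.001, 0.589, 0.808, 0.001]
contact_force: [0.1, -0.8, 4.2]
grip_width: 0.0547
finger_force: 62.1
```

Call:
carry_out([
  [[0,0,0,0,0,0,1],[0,0,0,0,0,0,1]],
])

```text
time: 8.47
tcp_pos: [0.5437, 0.012, 0.0942]
tcp_rot: [0.001, 0.589, 0.808, 0.001]
contact_force: [-0.0, -1.0, 4.1]
grip_width: 0.0548
finger_force: 62.1
```

Call:
carry_out([
  [[0,0,0,0,0,0.002,1],[0,0,0,0,0,0.004,1],[0,0,0,0,0,0.006,1],[0,0,0,0,0,0.0075,1],[0,0,0,0,0,0.0075,1],[0,0,0,0,0,0.0075,1]],
])

```text
time: 8.97
tcp_pos: [0.5437, 0.012, 0.0868]
tcp_rot: [0.001, 0.589, 0.808, 0.001]
contact_force: [-0.9, -1.5, 8.7]
grip_width: 0.0543
finger_force: 62.8
```

Call:
carry_out([
  [[0,0,-0.02,0,0,-0.001,1],[0,0,-0.12,0,0,-0.001,1],[0,0,-0.24,0,0,-0.001,1],[0,0,-0.36,0,0,-0.001,1],[0,0,-0.48,0,0,-0.001,1],[0,0,-0.6,0,0,-0.001,1],[0,0,-0.72,0,0,-0.001,1],[0,0,-0.84,0,0,-0.001,1],[0,0,-0.96,0,0,-0.001,1],[0,0,-1.08,0,0,-0.001,1]],
])

```text
time: 9.8
tcp_pos: [0.5437, 0.0123, 0.0877]
tcp_rot: [0.001, 0.087, 0.996, 0.0]
contact_force: [-0.4, 0.2, 8.1]
grip_width: 0.0545
finger_force: 62.7
```

```bash
cat > look.py <<'E'
import pickle
from cell import *
from h import *
w=snapshot("wrist");pickle.dump(w,open("wl.pkl","wb"))
s=sense();q=s["tcp_rot"];print(s["tcp_pos"],q,s["contact_force"],s["ft_torque"],s["grip_width"],s["finger_force"])
R=Rotation.from_quat([q[1],q[2],q[3],q[0]]).as_matrix();print("yaw",np.arctan2(R[1,1],R[0,1]))
print(blobs(mask(w["color"],"red"),25));print(blobs(mask(w["color"],"blue"),40))
E
python3 look.py
```

```text
[0.54369761 0.01228972 0.08769001] [1.07784666e-03 8.43651915e-02 9.96434297e-01 2.08693481e-04] [0.73977518 1.17952883 7.02717996] [0.04198972 0.08381668 0.0623095 ] 0.05443431615911054 62.51458657310934
yaw 1.4018656733706716
[([207, 243, 96, 77, 1021], [254.4, 274.6]), ([140, 260, 24, 16, 246], [151.9, 267.3]), ([137, 275, 14, 6, 36], [143.9, 277.4]), ([134, 280, 12, 4, 31], [139.0, 281.8]), ([267, 282, 25, 6, 134], [279.5, 284.8]), ([130, 349, 27, 17, 241], [143.7, 355.4]), ([476, 351, 10, 7, 28], [480.3, 354.0])]
[([130, 218, 69, 53, 1112], [166.3, 242.4])]
```

```bash
python3 - <<'E'
import pickle
from h import *
w=pickle.load(open("wl.pkl","rb"))
ys,xs=np.nonzero(mask(w["color"],"blue"));k=(xs<205)&(ys>210)&(ys<275)
P=np.array([plane(w,p,.04)[:2] for p in zip(xs[k],ys[k])],np.float32)
print(cv2.minAreaRect(P)); c=P.mean(0);print(c)
print("handle bottom",plane(w,(153,262),.048))
d=plane(w,(291,284),.122)-plane(w,(268,284),.122);print("dash yaw",np.arctan2(d[1],d[0]))
E
```

```text
((0.5577023029327393, -0.05694229528307915), (0.01818019337952137, 0.06792284548282623), 20.655929565429688)
[ 0.5545013  -0.05590494]
handle bottom [ 0.56504291 -0.06726181  0.048     ]
dash yaw 1.3739923155891467
```

The cap is turned by about 1.05 rad and the stand is in place. I lift.

Call:
carry_out([
  [[0,0,0,0,0,-0.003,1],[0,0,0,0,0,-0.006,1],[0,0,0,0,0,-0.009,1],[0,0,0,0,0,-0.012,1],[0,0,0,0,0,-0.015,1],[0,0,0,0,0,-0.015,1]],
])

```text
time: 10.35
tcp_pos: [0.5423, 0.0122, 0.1018]
tcp_rot: [-0.0, 0.09, 0.996, 0.0]
contact_force: [0.3, 1.0, -0.9]
grip_width: 0.0545
finger_force: 63.1
```

Free, with no pull on the wrist. I lift on to about 5 cm above the seat.

Call:
carry_out([
  [[0,0,0,0,0,-0.01,1],[0,0,0,0,0,-0.02,1],[0,0,0,0,0,-0.03,1],[0,0,0,0,0,-0.04,1],[0,0,0,0,0,-0.046,1],[0,0,0,0,0,-0.046,1],[0,0,0,0,0,-0.046,1],[0,0,0,0,0,-0.046,1],[0,0,0,0,0,-0.046,1],[0,0,0,0,0,-0.046,1]],
])

```text
time: 11.18
tcp_pos: [0.5423, 0.0122, 0.1472]
tcp_rot: [-0.001, 0.09, 0.996, -0.0]
contact_force: [0.3, 0.0, -0.0]
grip_width: 0.0547
finger_force: 63.4
```

```bash
python3 look.py; python3 - <<'E'
import pickle
from cell import *
from h import *
d=pickle.load(open("d0.pkl","rb"))
s=snapshot("side");w=pickle.load(open("wl.pkl","rb"))
print("side red",blobs(mask(s["color"],"red"),8))
ys,xs=np.nonzero(mask(w["color"],"blue"))
P=np.array([plane(w,p,.04)[:2] for p in zip(xs,ys)],np.float32);print(cv2.minAreaRect(P))
E
```

```text
[0.54232058 0.01217584 0.14724068] [-6.16732332e-04  9.02654467e-02  9.95917551e-01 -2.53953179e-05] [-0.17008195  0.05752105 -0.55628347] [ 0.03251607 -0.01682602  0.00893307] 0.05460277378782299 63.36174065756609
yaw 1.3900194381459725
[([164, 228, 17, 17, 155], [173.3, 234.6]), ([159, 241, 15, 7, 30], [166.9, 243.2]), ([207, 243, 96, 77, 1028], [254.1, 274.4]), ([148, 248, 22, 26, 376], [158.5, 259.4]), ([267, 282, 25, 6, 133], [279.5, 284.8]), ([435, 311, 21, 13, 89], [445.3, 315.3])]
[([153, 194, 63, 52, 1297], [190.2, 218.1])]
side red [([265, 172, 5, 4, 17], [267.3, 173.5]), ([243, 175, 4, 7, 22], [244.3, 178.0]), ([186, 189, 4, 4, 10], [187.4, 190.8]), ([183, 194, 5, 3, 9], [185.1, 195.3]), ([388, 259, 7, 10, 40], [391.4, 263.0])]
((0.5638889670372009, -0.05518626421689987), (0.03168150782585144, 0.0668284222483635), 19.343732833862305)
```

```bash
python3 -c "
import pickle
from h import *
w=pickle.load(open('wl.pkl','rb'));print(plane(w,(156,265),.098),plane(w,(177,230),.05))
from cell import *
print(job_done())"
```

```text
[ 0.57106036 -0.0708505   0.098     ] [ 0.56416562 -0.06292292  0.05      ]
the job is handed in; nothing more can be done
None
```

I pushed the pin home in the eye, then pressed the cap, turned it about 1.05 rad, and lifted it off. The job is handed in with the cap still gripped about 5 cm above its seat; the script returned no verdict.

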